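Fit the fine lap to the graver hone

TASK

The graver hone stands without its lap. Fit the fine lap, the one with the bronze-coloured abrasive ring: slide it over the spindle, turn it with a light hand until you feel its four holes drop over the four drive pins, and seat it flat on the platen; then slip the brass retaining cap over the spindle's end until it sits down on the lap's boss. Never force or drop the parts, and leave the other lap and the things lying around alone.

Things in the scene. Friction and masses are not known exactly. Their poses are not given: they have to be found in the camera images.
- hone: Graver-sharpening hone, fixed to the bench: grey housing 130 (x) x 170 (y) mm, top 56 mm above the bench, red switch and black speed knob on its front (-x). Origin: on the bench, straight below the spindle axis. An aluminium tool deck 30 mm wide, top 74.5 mm above the bench, runs along its +y side, inner edge 63.5 mm from the axis. A steel platen, 89 mm across, lies on top.
- platen_face (a point): Centre of the platen's face, on the spindle axis, 66 mm above the bench, z up; a seated lap's underside lies here. Four brass drive pins (8 mm thick, 7 mm tall, 1 mm chamfer) rise from the face, 90 degrees apart at 32 mm radius. The platen stopped at any angle, told by no pose: see it or feel for it. Platen, pins and spindle turn together; the motor drags with 0.45 N m.
- spindle_tip (a point): Top of the steel spindle in the middle of the platen: 12 mm diameter, 42 mm tall above the platen's face, the last 5 mm a cone that narrows to 6 mm.
- fine_lap: Loose aluminium disc, 108 mm diameter, 10 mm thick, bronze ring on top, 0.21-0.34 kg. Grip its central square boss: 34 mm across flats, 18 mm tall, flats facing own +-x, +-y. A 13 mm bore (1.5 mm chamfer below) passes boss and disc; four 9.5 mm holes (1 mm chamfer below) at 32 mm radius on own +-x, +-y. Origin: underside centre, z up.
- coarse_lap: The other lap, same shape and size but with a black-green abrasive ring: leave it where it is.
- retaining_cap: Loose knurled brass cap, round, 36 mm diameter, 24 mm tall, 0.11 kg; blind bore from below, 13 mm diameter, 17 mm deep, 1.5 mm chamfer at its mouth. Origin: centre of the underside, z up. Fitted, its underside lies on the boss, 28 mm above the lap's underside; the spindle stands 14 mm out of the boss of a seated lap.
- ring_scraper: Scraper with black ribbed handle, 147 mm long, lying at the front of the bench: leave it.
- loupe: Folding loupe, 30 mm: leave it.
- findings_box: Clear round box of findings, 60 mm: leave it.
- chasing_hammer: Chasing hammer, 211 mm long: leave it.
- ring_clamp: Wooden ring clamp, 121 mm long: leave it.
- ring_mandrel: Tapered steel ring mandrel, 254 mm long: leave it.

How it is judged:
By the outcome, as a careful person would: the job done as asked, in the order asked, and still so for the second after the job is handed in, with the robot touching nothing.
It also fails if it takes over 72 s, if anything falls off the work surface, if the arm or the gripper's body presses on something with over 40 N, if the wrist force passes 120 N, or if a joint passes its speed limit or range.

ROBOT

A 6-joint arm with a two-finger parallel gripper is mounted at the origin on a cart in front of the work surface, level with it; the furniture and walls round the work are solid. World frame = base frame: x ahead of the robot, y to its left, z up, the work surface at z = 0. Lengths are in m, angles in rad, forces in N, time in s.
With the tool pointing down it reaches from about 0.275 to 0.725 m from the base axis. Payload 5.6 kg.
Tool frame: the origin (TCP) lies where the fingers leave the gripper's body, on its centre line; the fingertips stand 73 mm ahead of it and the grasp point (between the pads) lies 54 mm ahead of it; z points along the fingers, y is the line along which they close (so a half turn about z gives the same grasp; the last joint's range is limited). The gripper opens to 85 mm and grips with 20 to 120 N. Pads are 22 mm wide; open, the fingers measure 114 mm over their backs; the gripper's body (76 mm by 85 mm) begins 54 mm behind the grasp point. The pads swing forward as they close: fully open they stand 13 mm farther back than shut.
Start: joints at [1.613, 0.255, 0.108, 0, -1.424, -0.285], TCP at [0.132, 0.534, 0.304] pointing down, gripper open.
Joint ranges: [-2.95, 2.95], [-1.21, 1.97], [-1.09, 1.5], [-2.87, 1.71], [-2.94, -0.07], [-3.05, 3.05]. Speed limits (rad/s): [2.57, 2.57, 3.14, 3.14, 3.14, 3.14].

INTERFACE

Orientations are given as [roll, pitch, yaw] about the fixed x, y, z axes, in that order (R = Rz(yaw) Ry(pitch) Rx(roll)).
In Python, from workcell import arm, jaws, solver, cams, hand_in gives the robot as it stands. Calls block until the motion is done:
- arm.reach(position, orientation): joint-space move of the TCP to a pose.
- arm.line_to(position, ori=None, velocity=0.15, threshold=None): straight line of the TCP; ori=None keeps the orientation; velocity is the mean speed in m/s. With threshold (N) it stops when the force on the tool has changed by that much, and returns True; else False.
- arm.movej(angles): joint-space move.
- jaws.open_gripper() and jaws.clamp(): open the fingers fully, or close them until they stop; the grip force is fixed at half the most.
- arm.dwell(seconds).
- solver.inverse_kinematics(position, orientation): joint angles nearest the present ones, or None.
- arm.state(): the state.
- cams.get_image(name): name is "scene" or "top"; returns a dict with "pixels" (384x512x3 uint8, red, green, blue), "camera_matrix" (3x3 intrinsics, pixels), "rvec" (rotation vector, rad) and "tvec" (3), from world to camera coordinates, as OpenCV has them. Camera axes: x right, y down, z forward; pixel columns grow to the right and rows downward; lengths in m; the calibration is good to about 2 mm. A picture is of the moment at which its call begins. There is no depth.
A pose or a line that the arm cannot do raises arm.MotionError and nothing moves.
- hand_in(): hands the job in; it is judged then, once.
Trained networks look in a picture, given as the dict that the camera call returned (one of the last four; its "shot" number tells which), for a name from the list of things; names that differ only in an ending like _2 or _b are one class to them, and where a whole thing is asked for, a point or a joint stands for the part that bears it (a point fixed in the world has none). Each returns a list of dicts, best first, with "confidence" (0 to 1); they miss things now and then, are a little off and sometimes report something else, mostly with a low value. They report only what shows in the picture. A call takes as long as a camera call.
- cams.masks_of(target, picture): "pixels" (384x512 bool, what is visible of it) and "centre" ([column, row] in pixels, amid what is visible of it).
The state is a dict: "time_s": time; "q": joint angles; "joint_velocities": joint speeds; "tau": joint torques, N m; "tool_pos": TCP position; "orientation": TCP orientation; "ft_force": force on the tool from outside, world axes, zero at the start; "ft_torque": the same for the moment, N m; "opening": finger opening in m; "gripper_force": force on a finger pad.
Only numpy, scipy, OpenCV 4.12 (cv2) and the standard library are available. Lean on these libraries where they do the work, as an engineer would, in place of code of your own. Each camera call takes 0.05 s, during which the arm holds its last target. There are 200 camera calls.

## Working session

There is one attempt and no reset: what is moved stays moved. The work goes in short steps, each a Python script; the robot and the scene stay as the last script left them, time stands still between calls to the robot, and variables do not carry over. Pictures are saved under pics/ and viewed, at most 10 in all, crops included, and the job is handed in when it is done.

```bash
ls; mkdir -p pics; cat > h.py <<'E'
import numpy as np, cv2
from workcell import arm, jaws, solver, cams, hand_in
def ray(p, uv):
    R,_=cv2.Rodrigues(np.array(p["rvec"],float)); t=np.array(p["tvec"],float).ravel()
    d=R.T@np.linalg.inv(np.array(p["camera_matrix"],float))@np.array([uv[0],uv[1],1.0]); return -R.T@t, d
def atz(p,uv,z):
    o,d=ray(p,uv); return (o+d*(z-o[2])/d[2])
def proj(p,X):
    return cv2.projectPoints(np.array(X,float).reshape(-1,3),np.array(p["rvec"],float),np.array(p["tvec"],float),np.array(p["camera_matrix"],float),None)[0].reshape(-1,2)
def save(p,n,crop=None,s=1):
    im=p["pixels"][:,:,::-1]
    if crop: a,b,c,d=crop; im=im[b:d,a:c]
    cv2.imwrite("pics/"+n,cv2.resize(im,None,fx=s,fy=s,interpolation=cv2.INTER_CUBIC))
E
python3 - <<'E'
from h import *
np.set_printoptions(precision=4,suppress=True)
ps={n:cams.get_image(n) for n in("top","scene")}
cv2.imwrite("pics/a.png",np.vstack([cv2.resize(ps[n]["pixels"][:,:,::-1],(400,300)) for n in ps]) )
save(ps["top"],"top.png",s=1.5); save(ps["scene"],"scene.png",s=1.5)
for n,p in ps.items():
    print(n,ray(p,(256,192)))
    for t,z in(("hone",.056),("fine_lap",.01),("coarse_lap",.01),("retaining_cap",.024)):
        for m in cams.masks_of(t,p)[:2]:
            print(t,round(m["confidence"],2),m["centre"],m["pixels"].sum(),atz(p,m["centre"],z))
print(arm.state()["time_s"])
E
```

```text
pics
top (array([0.3555, 0.0416, 1.6267]), array([ 0.1145,  0.0003, -0.9935]))
hone 0.69 [205.2, 194.2] 1460 [0.5298 0.2414 0.056 ]
fine_lap 0.84 [283.0, 201.5] 557 [ 0.5023 -0.0661  0.01  ]
coarse_lap 0.67 [319.9, 204.7] 576 [ 0.4879 -0.2139  0.01  ]
scene (array([-0.321 , -0.8068,  1.2026]), array([ 0.5178,  0.5128, -0.6849]))
hone 0.91 [218.8, 173.2] 1509 [0.5161 0.2198 0.056 ]
fine_lap 0.56 [274.5, 227.7] 664 [ 0.5018 -0.0858  0.01  ]
coarse_lap 0.84 [301.3, 253.2] 712 [ 0.4847 -0.2242  0.01  ]
retaining_cap 0.66 [238.3, 207.0] 64 [0.4699 0.063  0.024 ]
0.5
```

```bash
python3 - <<'E'
from h import *
import os
a=cv2.imread("pics/top.png");b=cv2.imread("pics/scene.png")
A=cv2.resize(a[180:420,210:570],None,fx=2.2,fy=2.2,interpolation=cv2.INTER_CUBIC)
B=cv2.resize(b[180:450,210:570],None,fx=2.2,fy=2.2,interpolation=cv2.INTER_CUBIC)
cv2.imwrite("pics/A.png",A);cv2.imwrite("pics/B.png",B);print(A.shape,B.shape)
E
```

```text
(528, 792, 3) (594, 792, 3)
```

View pics/A.png

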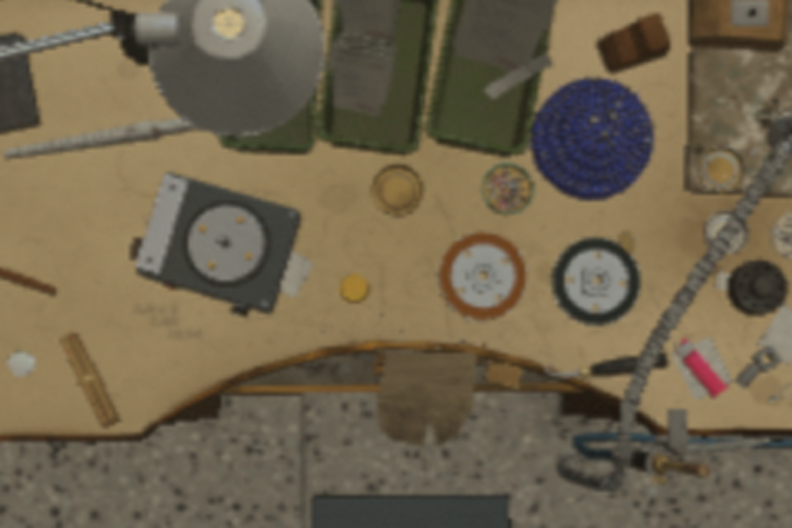

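View pics/B.png

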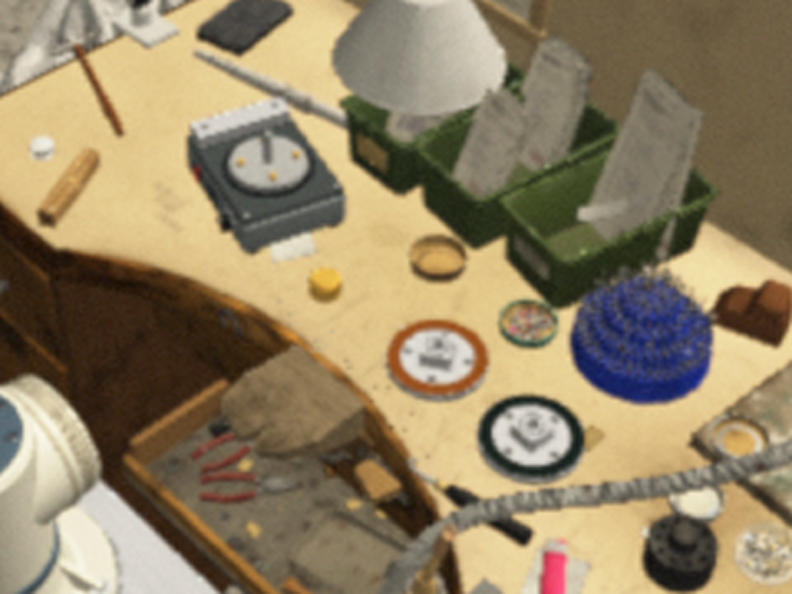

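The fine lap (orange ring) shows at crop A (483,276), the cap at (354,288) and the hone platen at (228,242) with four brass pins on its diagonals. Next I measure them by colour in both views.

```bash
cat > meas.py <<'E'
from h import *
from scipy.optimize import least_squares
from scipy.ndimage import map_coordinates
np.set_printoptions(precision=4,suppress=True,linewidth=150)
def orange(p):
    hsv=cv2.cvtColor(p["pixels"],cv2.COLOR_RGB2HSV); h,s,v=cv2.split(hsv); return h,s,v
def cen(mask,box):
    m=np.zeros(mask.shape,bool); a,b,c,d=box; m[b:d,a:c]=mask[b:d,a:c]
    n,l,st,ce=cv2.connectedComponentsWithStats(m.astype(np.uint8)); k=1+np.argmax(st[1:,4]); return ce[k],st[k]
def prof(p,c,r,z,f,n=360):
    th=np.arange(n)*2*np.pi/n; X=np.c_[c[0]+r*np.cos(th),c[1]+r*np.sin(th),np.full(n,z)]
    uv=proj(p,X); return map_coordinates(f,[uv[:,1],uv[:,0]],order=1)
E
python3 - <<'E'
from meas import *
ps={n:cams.get_image(n) for n in("top","scene")}
boxes={"top":{"lap":(268,185,308,222),"cap":(240,195,256,215)},"scene":{"lap":(250,208,295,245),"cap":(228,196,250,216)}}
for n,p in ps.items():
    h,s,v=orange(p)
    cl,st=cen((h<16)&(s>120)&(v>60),boxes[n]["lap"]); cc,sc=cen((h>16)&(h<32)&(s>150)&(v>90),boxes[n]["cap"])
    print(n,"lap",cl,st,atz(p,cl,.010),"cap",cc,sc,atz(p,cc,.012))
    fh=s.astype(float)
    # pin blobs on platen
    a=(180,165,225,210) if n=="top" else (190,145,240,195)
    m=np.zeros(s.shape,bool); m[a[1]:a[3],a[0]:a[2]]=((h>10)&(h<32)&(s>75))[a[1]:a[3],a[0]:a[2]]
    k,l,stt,ce=cv2.connectedComponentsWithStats(m.astype(np.uint8),connectivity=4)
    for i in range(1,k):
        if stt[i,4]<40:
            w=(l==i)*s.astype(float); yy,xx=np.mgrid[:384,:512]; u=np.array([(w*xx).sum(),(w*yy).sum()])/w.sum()
            print("  pin?",u,stt[i,4],atz(p,u,.0725)[:2])
save(ps["top"],"t2.png",(180,165,310,225),6); save(ps["scene"],"s2.png",(185,140,300,245),5)
E
```

```text
top lap [285.4375 203.4519] [273 191  26  26 208] [ 0.4943 -0.0758  0.01  ] cap [246.94 206.86] [243 203   9   8  50] [0.4819 0.079  0.012 ]
  pin? [212.4398 186.    ] 2 [0.5598 0.2112]
  pin? [200.8098 188.6282] 5 [0.5499 0.2565]
  pin? [214.7025 197.2883] 3 [0.5156 0.2023]
  pin? [203.5063 199.6015] 4 [0.507  0.2458]
  pin? [224. 209.] 1 [0.4697 0.1663]
scene lap [271.8267 228.2756] [257 217  31  23 225] [ 0.4932 -0.0813  0.01  ] cap [237.9859 205.9014] [234 202   9   9  71] [0.4809 0.0767 0.012 ]
  pin? [229.4494 166.4424] 4 [0.5583 0.207 ]
  pin? [212.4721 168.5047] 4 [0.5044 0.2412]
  pin? [222.247  172.9596] 4 [0.5142 0.1974]
  pin? [237.1688 191.3239] 30 [0.4874 0.0873]
  pin? [220. 194.] 1 [0.4343 0.1183]
```

View pics/t2.png

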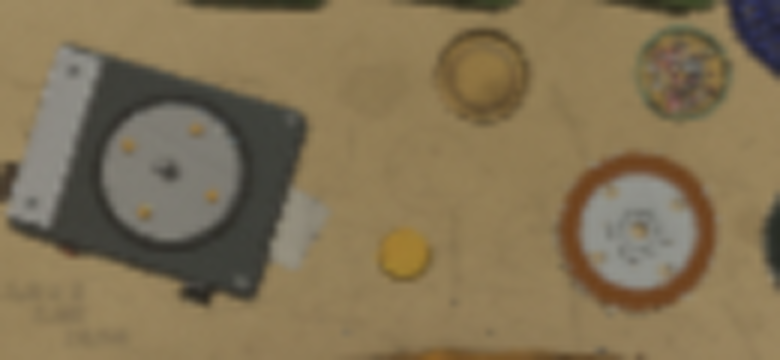

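View pics/s2.png

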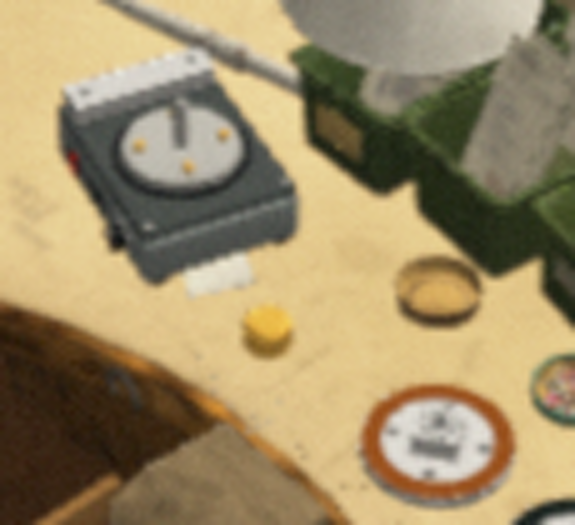

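The pins from the top view form a square centred at about (0.533, 0.229) at 57° mod 90. The scene view agrees on the angle but its centre is 5 mm off in y. The lap is near (0.494,-0.078) at about 34.5° mod 90. I'll grip the boss twice, 90° apart, which centres it exactly and shows the camera bias.

```bash
cat >> h.py <<'E'
def O(deg): return [np.pi,0,np.radians(deg)]
def st():
    s=arm.state(); print("t %.1f pos %s ori %s f %s tq %s op %.4f gf %.0f q6 %.2f"%(s["time_s"],np.round(s["tool_pos"],4),np.round(np.degrees(s["orientation"]),1),np.round(s["ft_force"],1),np.round(s["ft_torque"],2),s["opening"],s["gripper_force"],s["q"][5])); return s
E
python3 - <<'E'
from h import *
st()
x,y=.4938,-.0785
for a in (34.5,124.5,-55.5,-145.5):
    q=solver.inverse_kinematics([x,y,.15],O(a)); q2=solver.inverse_kinematics([.532,.2265,.2],O(a+23))
    print(a,None if q is None else np.round(q,2),None if q2 is None else np.round(q2,2))
arm.reach([x,y,.17],O(34.5)); st()
arm.line_to([x,y,.084],velocity=.1,threshold=8); st()
jaws.clamp(); st()
jaws.open_gripper()
E
```

```text
t 0.6 pos [0.1322 0.5339 0.3039] ori [-180.     0.   -13.9] f [-0.2 -0.2  0.1] tq [ 0.    0.01 -0.02] op 0.0857 gf 0 q6 -0.28
34.5 [ 0.16  0.26 -0.29  0.   -1.01  2.02] [ 0.67  0.36 -0.01  0.   -1.2   1.9 ]
124.5 [ 0.16  0.26 -0.29 -0.   -1.01 -2.7 ] [ 0.67  0.36 -0.01  0.   -1.2  -2.81]
-55.5 [ 0.16  0.26 -0.29  0.   -1.01  0.45] [ 0.67  0.36 -0.01  0.   -1.2   0.33]
-145.5 [ 0.16  0.26 -0.29  0.   -1.01 -1.12] [ 0.67  0.36 -0.01  0.   -1.2  -1.24]
t 3.2 pos [ 0.4941 -0.078   0.1701] ori [180.   -0.   34.5] f [-0.  -0.7 -0.2] tq [-0.01 -0.    0.01] op 0.0854 gf 0 q6 2.02
t 4.2 pos [ 0.4943 -0.0785  0.0846] ori [ 1.80e+02 -1.00e-01  3.45e+01] f [ 0.  -0.7  0.4] tq [-0.03 -0.01 -0.05] op 0.0850 gf 0 q6 2.02
t 4.7 pos [ 0.4943 -0.0785  0.0847] ori [ 1.80e+02 -1.00e-01  3.45e+01] f [-1.5  0.9  5. ] tq [ 0.13  0.39 -0.01] op 0.0325 gf 61 q6 2.02
```

```bash
python3 - <<'E'
from h import *
x,y=.4938,-.0785
arm.line_to([x,y,.087],velocity=.05)
arm.reach([x,y,.087],O(-55.5)); st()
jaws.clamp(); st()
arm.line_to([x,y,.20],velocity=.1); st()
for n in("top","scene"):
    p=cams.get_image(n); save(p,"g_%s.png"%n,(150,120,330,255),4)
    from meas import *
    h,s,v=orange(p); b=(258,150,320,222) if n=="top" else (240,160,310,245)
    c,sc=cen((h<16)&(s>120)&(v>60),b); print(n,c,sc,atz(p,c,.123))
E
```

```text
t 6.9 pos [ 0.4938 -0.0785  0.087 ] ori [180.    0.  -55.4] f [0.2 0.2 0. ] tq [-0.04  0.07  0.03] op 0.0852 gf 0 q6 0.45
t 7.5 pos [ 0.4943 -0.0785  0.0875] ori [-179.9   -0.   -55.5] f [0.1 0.5 4.9] tq [ 0.24  0.07 -0.02] op 0.0325 gf 61 q6 0.45
t 8.7 pos [ 0.4934 -0.0785  0.1992] ori [ 1.799e+02  1.000e-01 -5.550e+01] f [ 0.1  0.2 -2.1] tq [ 0.05  0.07 -0.01] op 0.0324 gf 60 q6 0.45
top [286.1897 212.6552] [278 209  18   7  58] [ 0.4501 -0.0698  0.123 ]
scene [272.9343 206.6526] [257 194  33  23 213] [ 0.4868 -0.0861  0.123 ]
```

View pics/g_scene.png

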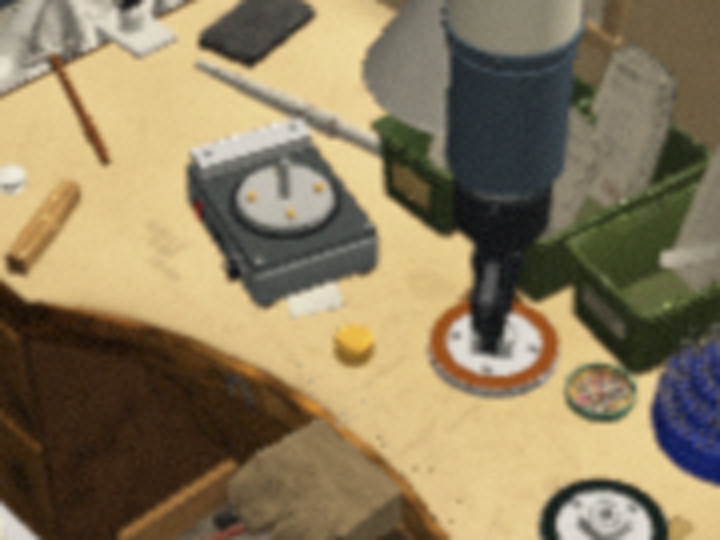

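The lap is held level. I'm moving it above the hone and using its known arm pose there to correct the local camera bias.

```bash
python3 - <<'E'
from meas import *
arm.reach([.5322,.2265,.25],O(-32.5)); arm.dwell(.2); s=st()
T=s["tool_pos"]; z=T[2]-.0875+.010
pins={"top":[(212.44,186.),(200.81,188.63),(214.70,197.29),(203.51,199.60)],"scene":[(229.45,166.44),(212.47,168.50),(222.25,172.96)]}
for n,b in(("top",(170,140,235,215)),("scene",(180,110,255,190))):
    p=cams.get_image(n); save(p,"o_%s.png"%n,(b[0]-20,b[1]-20,b[2]+20,b[3]+20),5)
    h,sa,v=orange(p); m=np.zeros(sa.shape,np.uint8); m[b[1]:b[3],b[0]:b[2]]=((h<16)&(sa>120)&(v>60))[b[1]:b[3],b[0]:b[2]]
    k,l,stt,_=cv2.connectedComponentsWithStats(m,connectivity=8); m=np.isin(l,[i for i in range(1,k) if stt[i,4]>15]).astype(np.uint8)
    ys,xs=np.nonzero(m); pts=np.c_[xs,ys].astype(np.float32)
    hull=cv2.convexHull(pts)[:,0]; e=proj(p,[[T[0],T[1],z]])[0]
    th=np.radians(np.arange(0,360,2))
    def res(q):
        X=np.c_[T[0]+.054*np.cos(th),T[1]+.054*np.sin(th),np.full(th.size,z)]
        c=proj(p,X)+q[:2]; c=c.astype(np.float32).reshape(-1,1,2)
        return [cv2.pointPolygonTest(c,(float(u[0]),float(u[1])),True)-.4 for u in hull]
    r=least_squares(res,[0,0],loss="soft_l1",f_scale=.4,diff_step=.05,x_scale=1); off=r.x
    print(n,"pts",len(xs),"expected",e,"bias px",off,"rms",np.sqrt(np.mean(np.square(res(off)))), pts.min(0),pts.max(0))
    P=np.array([atz(p,np.array(u)-off,.0725)[:2] for u in pins[n]])
    c=P.mean(0) if n=="top" else P[:2].mean(0)
    print("  pins",P.tolist(),"centre",c,"ang",np.degrees(np.arctan2(*(P-c).T[::-1]))%90)
E
```

```text
t 10.2 pos [0.5324 0.2253 0.25  ] ori [180.    0.  -32.6] f [-0.3 -0.  -2.6] tq [-0.02 -0.01  0.05] op 0.0327 gf 61 q6 0.33
top pts 131 expected [205.5691 189.9619] bias px [0. 0.] rms 0.3684013465175514 [193. 178.] [219. 204.]
  pins [[0.5597832887949119, 0.2112258377177747], [0.5499334535263746, 0.25645596389177694], [0.5155587518501346, 0.20235950996720503], [0.5069894412578916, 0.24574871036377038]] centre [0.5331 0.2289] ang [56.4433 58.4848 56.6362 57.2064]
scene pts 157 expected [220.0591 145.8371] bias px [0. 0.] rms 0.35372645152370474 [206. 138.] [235. 155.]
  pins [[0.5583267687242333, 0.20696736435814034], [0.5043766255663902, 0.24118332842061962], [0.5141900922059415, 0.1973932559209376]] centre [0.5314 0.2241] ang [57.6165 57.6165 57.2514]
```

```bash
python3 -c "
import cv2,numpy as np
a=cv2.imread('pics/o_top.png');b=cv2.imread('pics/o_scene.png')
H=480
cv2.imwrite('pics/o.png',np.hstack([cv2.resize(a,(390,430)),cv2.resize(b,(400,430))]))"
```

```text
(no output)
```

View pics/o.png

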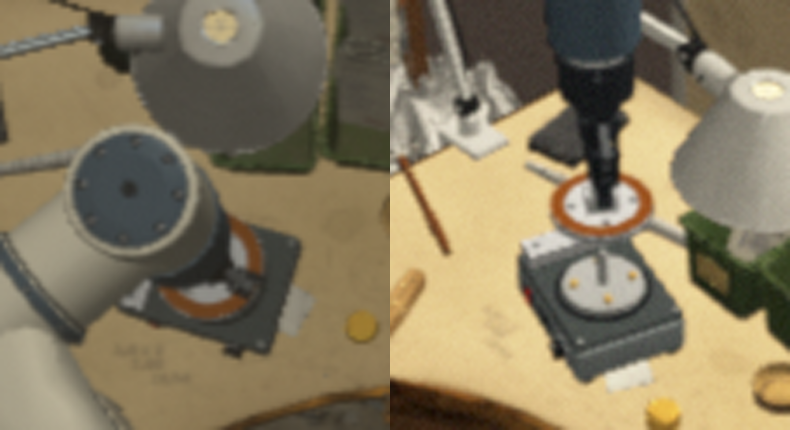

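```bash
cat > bias.py <<'E'
from meas import *
from scipy.optimize import minimize
pins={"top":[(212.44,186.),(200.81,188.63),(214.70,197.29),(203.51,199.60)],"scene":[(229.45,166.44),(212.47,168.50),(222.25,172.96)]}
th=np.radians(np.arange(0,360,2))
def run():
    s=arm.state();T=s["tool_pos"]; z=T[2]-.0875+.010
    for n,b in(("top",(170,140,235,215)),("scene",(180,110,255,190))):
        p=cams.get_image(n); h,sa,v=orange(p); m=np.zeros(sa.shape,np.uint8)
        m[b[1]:b[3],b[0]:b[2]]=((h<16)&(sa>120)&(v>60))[b[1]:b[3],b[0]:b[2]]
        k,l,stt,_=cv2.connectedComponentsWithStats(m,connectivity=8); m=np.isin(l,[i for i in range(1,k) if stt[i,4]>15])
        ys,xs=np.nonzero(m); hull=cv2.convexHull(np.c_[xs,ys].astype(np.float32))[:,0]
        c0=proj(p,np.c_[T[0]+.054*np.cos(th),T[1]+.054*np.sin(th),np.full(th.size,z)])
        def cost(q):
            c=(c0+q).astype(np.float32).reshape(-1,1,2)
            d=np.array([cv2.pointPolygonTest(c,(float(u[0]),float(u[1])),True)-.5 for u in hull])
            d=np.where(d>1,1,d); return np.mean(np.minimum(d*d,4))
        r=minimize(cost,[0,0],method="Nelder-Mead",options=dict(initial_simplex=[[0,0],[1,0],[0,1]])); off=r.x
        P=np.array([atz(p,np.array(u)-off,.0725)[:2] for u in pins[n]]); c=P.mean(0) if n=="top" else P[:2].mean(0)
        print(n,"bias",off,r.fun,"centre",c,"ang",np.degrees(np.arctan2(*(P-c).T[::-1]))%90)
E
python3 -c "
from bias import *
run()"
```

```text
top bias [0.1486 0.3456] 0.07425201931961768 centre [0.5344 0.2295] ang [56.4473 58.4828 56.6341 57.2104]
scene bias [0.2341 0.2228] 0.041604530221731696 centre [0.5316 0.2256] ang [57.6238 57.6238 57.2669]
```

```bash
cat > desc.py <<'E'
from h import *
def descend(x,y,z,zend,yaw,step=.002,k=.00025,thr=6,fmax=9,vel=.03,verbose=True):
    s=arm.state(); f0=np.array(s["ft_force"]); t0=np.array(s["ft_torque"])
    while z>zend+1e-5:
        z=max(z-step,zend); arm.line_to([x,y,z],O(yaw),velocity=vel,threshold=thr)
        s=arm.state(); f=np.array(s["ft_force"])-f0; tq=np.array(s["ft_torque"])-t0
        if verbose: print("t %.1f z %.4f/%.4f xy %.4f %.4f f %s tq %s"%(s["time_s"],z,s["tool_pos"][2],x,y,np.round(f,1),np.round(tq,2)))
        if f[2]>fmax: return x,y,z,f,tq
        if np.hypot(*f[:2])>.8: x+=np.clip(k*f[0],-.0008,.0008); y+=np.clip(k*f[1],-.0008,.0008)
    return x,y,z,None,None
E
python3 - <<'E'
from desc import *
x,y=.533,.2275
arm.line_to([x,y,.2],O(-32.6),velocity=.1); st()
print(descend(x,y,.2,.180,-32.6))
E
```

```text
t 11.1 pos [0.5334 0.2276 0.2006] ori [-180.    -0.   -32.6] f [-0.8 -0.2 -2.7] tq [ 0.02 -0.03  0.02] op 0.0326 gf 60 q6 0.33
t 11.3 z 0.1980/0.1984 xy 0.5330 0.2275 f [1.2 0.6 0.8] tq [ 0.    0.01 -0.04]
t 11.6 z 0.1960/0.1959 xy 0.5333 0.2277 f [1.3 0.5 0.5] tq [-0.04 -0.01 -0.06]
t 11.8 z 0.1940/0.1938 xy 0.5336 0.2278 f [ 1.5  0.6 -0.6] tq [-0.03  0.03 -0.03]
t 12.1 z 0.1920/0.1918 xy 0.5340 0.2279 f [0.6 0.1 1.2] tq [-0.04  0.01  0.01]
t 12.3 z 0.1900/0.1899 xy 0.5340 0.2279 f [ 1.2 -0.4  1.1] tq [ 0.16  0.15 -0.05]
t 12.6 z 0.1880/0.1877 xy 0.5343 0.2278 f [-2.   3.2 -0.2] tq [ 1.14  0.83 -0.04]
t 12.8 z 0.1860/0.1856 xy 0.5338 0.2286 f [ 0.2  1.2 -0.3] tq [ 0.73  0.47 -0.03]
t 13.1 z 0.1840/0.1836 xy 0.5339 0.2289 f [-0.1  1.5 -0.5] tq [ 0.46  0.45 -0.04]
t 13.3 z 0.1820/0.1817 xy 0.5338 0.2293 f [-0.2 -0.7  0.3] tq [0.08 0.45 0.09]
t 13.6 z 0.1800/0.1797 xy 0.5338 0.2293 f [-1.3  0.8  1. ] tq [-0.01  0.47  0.  ]
(np.float64(0.5335122032099618), np.float64(0.22952662883911887), 0.18, None, None)
```

```bash
cat > desc.py <<'E'
from h import *
def descend(x,y,z,zend,yaw,t0,f0,step=.002,k=.0003,thr=6,fmax=6,vel=.03):
    while z>zend+1e-5:
        z=max(z-step,zend); arm.line_to([x,y,z],O(yaw),velocity=vel,threshold=thr)
        s=arm.state(); f=np.array(s["ft_force"])-f0; tq=np.array(s["ft_torque"])-t0
        print("t %.1f z %.4f/%.4f xy %.4f %.4f f %s tq %s"%(s["time_s"],z,s["tool_pos"][2],x,y,np.round(f,1),np.round(tq,2)))
        if f[2]>fmax: return x,y,z,True
        x+=np.clip(-k*tq[1]/.38,-.0005,.0005); y+=np.clip(k*tq[0]/.38,-.0005,.0005)
    return x,y,z,False
T0=np.array([.02,-.03,.02]); F0=np.array([-.3,-.1,-2.6])
E
python3 - <<'E'
from desc import *
r=descend(.5333,.2295,.180,.164,-32.6,T0,F0,step=.003)
r=descend(r[0],r[1],r[2],.1535,-32.6,T0,F0,step=.001,fmax=5)
print(r)
E
```

```text
t 13.8 z 0.1770/0.1769 xy 0.5333 0.2295 f [0.2 0.3 0.1] tq [-0.06  0.13 -0.01]
t 14.1 z 0.1740/0.1738 xy 0.5332 0.2295 f [ 0.9  0.4 -0.7] tq [-0.01  0.01 -0.03]
t 14.3 z 0.1710/0.1708 xy 0.5332 0.2294 f [0.5 1.5 0.7] tq [-0.01  0.03  0.01]
t 14.6 z 0.1680/0.1678 xy 0.5332 0.2294 f [0.2 0.3 0.5] tq [-0.02  0.01 -0.03]
t 14.8 z 0.1650/0.1648 xy 0.5332 0.2294 f [0.4 0.2 1. ] tq [-0.01  0.02  0.05]
t 15.1 z 0.1640/0.1640 xy 0.5331 0.2294 f [0.7 0.8 0.6] tq [-0.05  0.02  0.03]
t 15.3 z 0.1630/0.1629 xy 0.5331 0.2294 f [0.4 0.5 0.8] tq [-0.08  0.03 -0.04]
t 15.6 z 0.1620/0.1619 xy 0.5331 0.2293 f [0.4 0.1 0.3] tq [-0.01  0.06 -0.04]
t 15.8 z 0.1610/0.1609 xy 0.5331 0.2293 f [ 0.3 -0.7 -0.1] tq [-0.01 -0.01 -0.07]
t 16.1 z 0.1600/0.1599 xy 0.5331 0.2293 f [1.  0.4 0.3] tq [-0.04  0.06 -0.09]
t 16.3 z 0.1590/0.1589 xy 0.5330 0.2293 f [ 0.4 -0.1  0.3] tq [-0.01  0.03 -0.02]
t 16.6 z 0.1580/0.1579 xy 0.5330 0.2293 f [-0.3 -0.3  0.4] tq [-0.04 -0.05 -0.07]
t 16.8 z 0.1570/0.1569 xy 0.5330 0.2292 f [ 0.7 -0.6  0.7] tq [-0.08 -0.05 -0.02]
t 17.1 z 0.1560/0.1559 xy 0.5331 0.2292 f [ 1.4 -0.1  0.1] tq [ 0.01 -0.01 -0.04]
t 17.3 z 0.1550/0.1549 xy 0.5331 0.2292 f [-0.8  0.4  0.6] tq [-0.06  0.03 -0.01]
t 17.6 z 0.1540/0.1539 xy 0.5331 0.2291 f [ 0.6 -0.5  0.7] tq [ 0.    0.03 -0.04]
t 17.8 z 0.1535/0.1536 xy 0.5330 0.2291 f [-0.4 -0.6  0.9] tq [-0.02  0.02 -0.02]
(np.float64(0.5330187077706946), np.float64(0.22911508910398548), 0.1535, False)
```

```bash
python3 - <<'E'
from desc import *
r=descend(.5330,.2291,.1535,.150,-32.6,T0,F0,step=.0005,k=.0001,fmax=4,thr=5)
s=st()
# small twist test: engaged if torque appears
for d in(3,-3,0):
    arm.line_to([r[0],r[1],s["tool_pos"][2]+.0005],O(-32.6+d),velocity=.02); st()
E
```

```text
t 18.1 z 0.1530/0.1536 xy 0.5330 0.2291 f [-2.2 -0.6  5.1] tq [-0.12  0.76 -0.06]
t 18.1 pos [0.5331 0.2291 0.1536] ori [-180.    -0.   -32.6] f [-2.5 -0.7  2.5] tq [-0.1   0.73 -0.04] op 0.0325 gf 61 q6 0.33
t 18.3 pos [0.5329 0.2291 0.1536] ori [180.    0.  -29.7] f [-0.2  0.4 -1.9] tq [ 0.11 -0.01  0.01] op 0.0323 gf 61 q6 0.38
t 18.6 pos [0.533  0.2291 0.1537] ori [180.    0.  -35.5] f [-0.3 -1.1 -1.7] tq [ 0.04 -0.17  0.03] op 0.0324 gf 61 q6 0.28
t 18.8 pos [0.5329 0.2291 0.1539] ori [180.    0.  -32.6] f [-0.5 -0.3 -2.6] tq [-0.03  0.01 -0.02] op 0.0325 gf 61 q6 0.33
```

```bash
python3 - <<'E'
from h import *
arm.line_to([.5330,.2291,.1525],O(-32.6),velocity=.02,threshold=3); s=st()
arm.line_to([.5330,.2291,s["tool_pos"][2]+.0003],O(-32.6),velocity=.02)
jaws.open_gripper(); st()
arm.line_to([.533,.2291,.24],velocity=.15)
cx,cy=.4813,.0785
arm.reach([cx,cy,.16],O(-57)); s=st()
p=cams.get_image("scene"); save(p,"f.png",(185,135,265,215),7)
E
```

```text
t 19.1 pos [0.533  0.2291 0.1535] ori [-180.    -0.   -32.6] f [-3.4 -0.7  5.5] tq [-0.2   1.19 -0.  ] op 0.0321 gf 61 q6 0.33
t 19.9 pos [0.533  0.2291 0.1539] ori [-180.    -0.   -32.6] f [-0.1 -0.6  0.2] tq [ 0.03 -0.01  0.03] op 0.0853 gf 0 q6 0.33
t 21.4 pos [0.4813 0.0782 0.1597] ori [180.  -0. -57.] f [0.4 0.3 0.5] tq [ 0.01 -0.07 -0.04] op 0.0854 gf 0 q6 0.09
```

View pics/f.png

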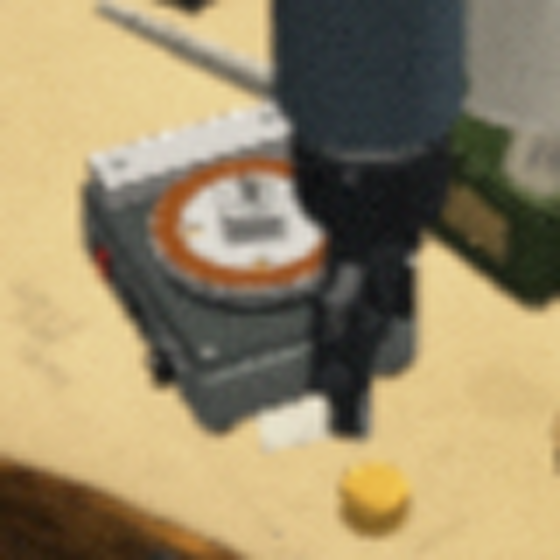

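The lap lies flat with brass pins showing in its holes, at crop (193,228) and (262,265). The cap is at (375,497). I'll grip it the same way, twice at 90°.

```bash
python3 - <<'E'
from h import *
cx,cy=.4822,.0788
arm.line_to([cx,cy,.079],O(-57),velocity=.1,threshold=8); st()
jaws.clamp(); st(); jaws.open_gripper()
arm.reach([cx,cy,.079],O(33)); st()
jaws.clamp(); s=st()
arm.line_to([cx,cy,.22],velocity=.15); st()
arm.reach([.5331,.2292,.22],O(33)); arm.dwell(.2); st()
save(cams.get_image("scene"),"c.png",(175,115,265,205),6)
E
```

```text
t 22.4 pos [0.4827 0.0791 0.0796] ori [-179.9   -0.   -57. ] f [0.3 0.7 0.1] tq [-0.01 -0.01  0.  ] op 0.0851 gf 0 q6 0.09
t 22.9 pos [0.4825 0.0789 0.0797] ori [-179.9   -0.   -57. ] f [-1.7 -0.   5.5] tq [ 0.04  0.59 -0.01] op 0.0343 gf 59 q6 0.09
t 24.9 pos [0.4822 0.0788 0.079 ] ori [-180.    -0.    32.9] f [-1.1 -1.   0.5] tq [-0.05  0.03 -0.03] op 0.0852 gf 0 q6 1.66
t 25.4 pos [0.4824 0.0789 0.0794] ori [180.  -0.  33.] f [-0.2 -0.1  4.6] tq [ 0.02  0.45 -0.01] op 0.0339 gf 60 q6 1.66
t 26.5 pos [0.4816 0.0787 0.2189] ori [-1.8e+02  1.0e-01  3.3e+01] f [ 0.  -0.  -1.5] tq [-0.02 -0.    0.03] op 0.0338 gf 60 q6 1.66
t 27.4 pos [0.533  0.2283 0.2201] ori [180.    0.   32.9] f [ 0.1  0.2 -0.8] tq [-0.09  0.01  0.02] op 0.0342 gf 60 q6 1.47
```

View pics/c.png

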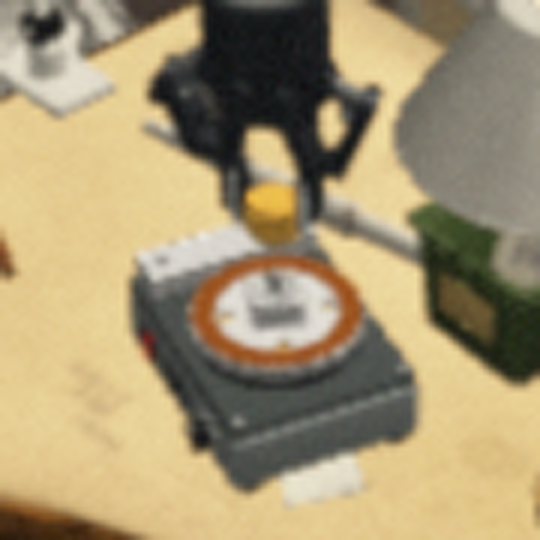

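The cap (crop 270,212) is upright above the spindle, and three brass pins show in the lap's holes. Lowering it.

```bash
python3 - <<'E'
from desc import *
arm.line_to([.5331,.2292,.192],velocity=.08); s=st()
t0=np.array([-.02,0,.03]); f0=np.array([0,0,-1.1])
r=descend(.5331,.2292,.192,.1745,33,t0,f0,step=.002,fmax=5)
if not r[3]: r=descend(r[0],r[1],r[2],.171,33,t0,f0,step=.0005,k=.0001,fmax=4,thr=5)
st()
E
```

```text
t 27.9 pos [0.5332 0.229  0.1921] ori [180.   0.  33.] f [ 0.2  0.2 -1.5] tq [0.08 0.03 0.02] op 0.0339 gf 60 q6 1.47
t 28.2 z 0.1900/0.1903 xy 0.5331 0.2292 f [ 0.2 -0.1  0.6] tq [-0.   -0.01 -0.05]
t 28.4 z 0.1880/0.1879 xy 0.5331 0.2292 f [ 0.3 -0.3  0.7] tq [ 0.09 -0.01 -0.02]
t 28.7 z 0.1860/0.1858 xy 0.5331 0.2293 f [-0.2 -0.   0.2] tq [0.07 0.01 0.04]
t 28.9 z 0.1840/0.1838 xy 0.5331 0.2293 f [0.8 0.5 0.8] tq [ 0.02  0.04 -0.05]
t 29.2 z 0.1820/0.1818 xy 0.5331 0.2293 f [0.9 0.5 0.1] tq [0.   0.03 0.01]
t 29.4 z 0.1800/0.1798 xy 0.5331 0.2293 f [ 0.6  0.4 -0.8] tq [ 0.04 -0.03 -0.03]
t 29.7 z 0.1780/0.1778 xy 0.5331 0.2294 f [-0.5 -0.2 -0.1] tq [ 0.02  0.06 -0.06]
t 29.9 z 0.1760/0.1758 xy 0.5330 0.2294 f [-0.3  0.7 -0.4] tq [ 0.04  0.   -0.  ]
t 30.2 z 0.1745/0.1743 xy 0.5330 0.2294 f [-0.2  0.4  0.9] tq [-0.03  0.04 -0.05]
t 30.4 z 0.1740/0.1740 xy 0.5330 0.2294 f [-0.7 -1.4  0.1] tq [-0.06  0.07 -0.03]
t 30.7 z 0.1735/0.1735 xy 0.5330 0.2294 f [-0.4  0.5  0.1] tq [-0.03 -0.04 -0.07]
t 30.9 z 0.1730/0.1734 xy 0.5330 0.2294 f [-1.7 -0.8  4. ] tq [-0.13  0.63 -0.01]
t 30.9 pos [0.533  0.2294 0.1734] ori [180.  -0.  33.] f [-1.7 -0.8  2.9] tq [-0.15  0.63  0.02] op 0.0341 gf 60 q6 1.47
```

Contact came at 0.1734, exactly the seated height predicted. Releasing, backing off and checking.

```bash
python3 - <<'E'
from h import *
jaws.open_gripper(); st()
arm.line_to([.533,.2294,.30],velocity=.15)
arm.reach([.40,-.05,.35],O(33)); st()
a=cams.get_image("scene");b=cams.get_image("top")
save(a,"e1.png",(185,125,265,215),5);save(b,"e2.png",(170,150,250,240),5)
cv2.imwrite("pics/e.png",np.hstack([cv2.imread("pics/e1.png"),cv2.imread("pics/e2.png")])[:, :800])
E
```

```text
t 31.5 pos [0.533  0.2294 0.173 ] ori [180.  -0.  33.] f [0.1 0.2 0.2] tq [ 0.   -0.03  0.03] op 0.0853 gf 0 q6 1.47
t 33.7 pos [ 0.4005 -0.0495  0.3496] ori [-180.    0.   33.] f [ 0.3 -0.   0.3] tq [-0.   -0.08 -0.05] op 0.0851 gf 0 q6 1.88
```

View pics/e.png

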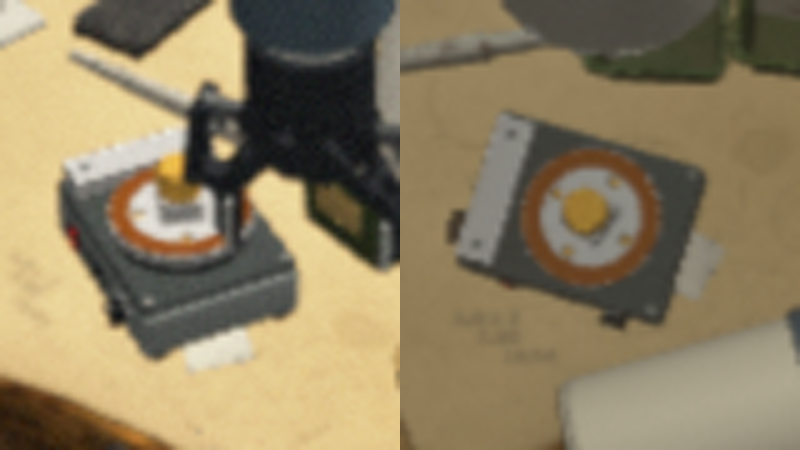

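The cap sits on the boss: scene crop (177,180), top crop (585,210), with the offset explained by parallax. The lap is flat with brass in all its visible holes.

```bash
python3 -c "
from h import *
print(hand_in())"
```

```text
the job is handed in; nothing more can be done
None
```

The fine lap is seated flat over the drive pins and the brass cap is down on its boss. I handed the job in at about 34 s, without touching the other lap or the loose things; the hand-in returned no verdict.

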